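# Feel the plate gap of the sample clamp with a tapered gauge

## Robot

A 6-joint arm with a two-finger parallel gripper is mounted at the origin on a cart in front of the work surface, level with it; the furniture and walls round the work are solid. World frame = base frame: x ahead of the robot, y to its left, z up, the work surface at z = 0. Lengths are in m, angles in rad, forces in N, time in s.
With the tool pointing down it reaches from about 0.25 to 0.775 m from the base axis. Payload 4 kg.
Tool frame: the origin (TCP) lies on the centre line of the jaws, within the pads' length; the fingertips stand 25 mm ahead of it and the grasp point (between the pads) lies 6 mm ahead of it (r.nose_length is the distance from the TCP to the fingertips, in m); z points along the fingers, y is the direction in which the jaws open and shut (so a half turn about z gives the same grasp; the last joint's range is limited). The gripper opens to 94 mm and grips with 3 to 60 N. Pads are 16 mm wide; open, the fingers measure 119 mm over their backs; the gripper's body (75 mm by 177 mm) begins 78 mm behind the grasp point.
Start: joints at [-1.282, 0.087, 1.371, -0, 1.684, -0.103], TCP at [0.21, -0.508, 0.231] pointing down, gripper open.
Joint ranges: [-3.1, 3.1], [-0.76, 2.03], [0.27, 2.55], [-1.08, 4.22], [0.17, 2.65], [-2.57, 2.57]. Speed limits (rad/s): [2.79, 2.79, 3.14, 3.14, 3.14, 3.14].

## Interface

Orientations are given as a unit quaternion [x, y, z, w].
In Python, from cell import r, vision gives the robot as it stands.
- The arm moves only by the shell command python3 -m handwheel 'ROWS' [FORCE]. ROWS is JSON, a list of rows, each an object with "gripper": the finger opening in cm, from 0 to 9.4; "offset": the shift along the world's x, y, z in cm, a list of three; "rotation": the turn, a rotation vector about the world's x, y, z in degrees, a list of three. In form: [{"gripper": gripper, "offset": [tx, ty, tz], "rotation": [rx, ry, rz]}, ...]. A call has 1 to 10 rows; each row shifts and turns the commanded pose from where the row before left it; what a row does not reach is not made up. A row lasts 1/8 s, in which the tool goes at most 62.5 mm and 10.7 degrees, less where a joint would pass 70% of its speed; a pose out of reach is approached as far as the arm can. A call with a gripper value outside its range is refused whole. The fingers move at their own pace and stop on an object; FORCE is the grip in N (left out, the last holds). Time passes only in rows, so rows that do not move let the fingers close. It gives the time, the measured TCP pose, the force and the opening at its end, in the units of the state.
- r.get_state(): the state, without advancing time (a new reading comes with each control period).
- vision.camera(name): name is "scene" or "top" or "wrist"; returns (picture, depth): 480x640x3 uint8, blue, green, red; 480x640 float32, m along the optical axis (not along the pixel's ray), 0 where there is no reading.
- vision.calibration(name): a dict with "K" (3x3 intrinsics, pixels), "D" ([k1, k2, p1, p2, k3] as OpenCV has them; the pictures are not rectified), "cam_to_world" (4x4, takes a point from camera to world coordinates). Camera axes: x right, y down, z forward; pixel columns grow to the right and rows downward; lengths in m; the calibration is good to about 2 mm. A picture is of the moment at which its call begins: read the wrist's pose just before it. calibration takes no time and is no camera call; for the wrist camera it gives the pose at the moment of the call.
- r.close_job(): hands the job in, once; it reports no verdict.
The state is a dict: "t": time; "q": joint angles; "joint_velocities": joint speeds; "tau": joint torques, N m; "ee_pos": TCP position; "ee_rot": TCP orientation; "contact_force": force on the tool from outside, world axes, zero at the start; "ft_torque": the same for the moment, N m; "grip_width": opening from 0.0 (shut) to 1.0 (fully open).
Only numpy, scipy, OpenCV 4.12 (cv2) and the standard library are available. Lean on these libraries where they do the work, as an engineer would, in place of code of your own. Each camera call takes 0.05 s, during which the arm holds its last target.

## Task

Check the gap of the sample clamp: take the tapered gauge (the one with the tall flat-sided grip) out of the gauge stand and, holding it upright, push it gently tip first down into the gap between the clamp's two upright plates until it drags snugly, which is when the sprung plate has just been pushed back by a millimetre or two and no more. Leave the gauge with the round knob in its slot. Finish while still holding the gauge still at that depth: do not let go of it.

Things in the scene. Friction and masses are not known exactly. Their poses are not given: they have to be found in the camera images.
- gauge_grip (a point): centre of the grip of the tapered gauge, a loose 0.07 kg tool, upright in either slot of the gauge stand with a few mm of play. Black flat-sided grip 30 mm (own x) by 16 mm (own y) by 50 mm tall (own z, up); grasp it from above across the 16 mm. The grip's underside rests on the stand's top, 25 mm under this point, which so starts 95 mm above the worktop.
- gauge_tip (a point): lower end of the tapered gauge's steel blade, 87 mm under the grip's centre on the same axis, same axes. The blade is 20 mm wide (own x); its thickness (own y) grows evenly and symmetrically from 3 mm at the tip to 11 mm at 60 mm above the tip; the grip begins 62 mm above the tip.
- gauge_stand: fixed grey block, 150 (own x) x 56 (own y) x 70 mm tall, origin at the centre of its underside, with two through slots at own x = -40 and +40 mm, each 24 mm (x) by 14.5 mm (y), one gauge in each, its axes parallel to the stand's. A gauge must rise about 65 mm to leave its slot. Beside it at y < -0.14 m the tall microscope reaches out to x = 0.36 m: go round in front of it.
- plain_top (a point): top of the other gauge (parallel blade 4 mm thick, round black knob 22 mm wide and 30 mm tall, 0.05 kg), in the other slot; it starts 100 mm above the worktop. Leave it there.
- clamp: the sample clamp's fixed grey base, 90 (own x) x 126 (own y) x 14 mm with 48 mm high end walls, origin at the centre of its underside, z up. On its two rods rides the head with the two plates; it floats up to 5 mm either way along own y against a soft 0.25 N/mm centring spring, so the gap centres itself on a blade that is a little off.
- gap_mouth (a point): point on the floating head over the gap's middle, 89 mm above the worktop; own x along the gap, y across it, z up. Plates 44 mm wide (x), 8 mm thick; flared tops (highest 91 mm) narrow to the parallel gap from 83 mm down to 30 mm above the worktop; head floor at 26 mm. The gap is 4.5 to 7 mm, unknown, its middle within 0.7 mm of this point; at the top of the flares 14 mm wider.
- sprung_plate (a joint): how far the sprung plate (on the clamp's own +y side, coil spring behind it) is pushed back along own +y, in m: 0 at rest, 0.008 at its stop. Its spring presses with 2.25 N at rest and 1.5 N more per mm. The other plate is locked. Once the tapered blade touches both plates, each further 7.5 mm of depth pushes it back 1 mm.
Mind the look-alikes: they are no part of the job. Leave any purple look-alike of the part that bears gauge_grip alone.

How it is judged:
By the outcome, as a careful person would: the job done as asked, in the order asked, and still so for the second after the job is handed in, while the arm keeps its last pose, push and grip.
It also fails if it takes over 45 s, if anything falls off the work surface, if the arm or the gripper's body presses on something with over 40 N, if the wrist force passes 120 N, or if a joint passes its speed limit or range.

## Working session

There is one attempt and no reset: what is moved stays moved. The work goes in short steps, Python scripts to look and compute and a shell command to move; the robot and the scene stay as the last step left them, time stands still between calls to the robot, and variables do not carry over. Pictures are saved under pics/ and viewed, and the job is handed in when it is done.

```bash
ls; mkdir -p pics; python3 - <<'E'
from cell import r, vision
import cv2,numpy as np
s=r.get_state();print(s['t'],s['ee_pos'],s['ee_rot'],s['grip_width'])
for n in ("scene","top"):
    p,d=vision.camera(n);cv2.imwrite(f'pics/{n}0.png',p);np.save(f'pics/{n}0.npy',d)
    c=vision.calibration(n);print(n,c)
E
```

```text
pics
0.0 [ 0.2098672  -0.50785937  0.22931632] [ 9.80874153e-01  1.94639893e-01 -1.02100383e-04 -1.09402851e-03] 1.003673978670455
scene {'K': array([[553.39177116,   0.        , 314.71805277],
       [  0.        , 553.39177116, 236.1495206 ],
       [  0.        ,   0.        ,   1.        ]]), 'D': array([0.00107665, 0.        , 0.        , 0.        , 0.        ]), 'cam_to_world': array([[-0.76561393, -0.29203341,  0.57319438, -0.01907864],
       [-0.64312079,  0.32641228, -0.69271255,  0.74812151],
       [ 0.01519752, -0.8989836 , -0.43771855,  0.50871801],
       [ 0.        ,  0.        ,  0.        ,  1.        ]])}
top {'K': array([[581.51738316,   0.        , 324.73957884],
       [  0.        , 581.51738316, 243.24957456],
       [  0.        ,   0.        ,   1.        ]]), 'D': array([-0.15569144,  0.        ,  0.        ,  0.        ,  0.        ]), 'cam_to_world': array([[-0.01899216, -0.99874838,  0.04627055,  0.46665276],
       [-0.9997959 ,  0.01865252, -0.00776109,  0.14436953],
       [ 0.00688832, -0.04640851, -0.99889879,  0.93703876],
       [ 0.        ,  0.        ,  0.        ,  1.        ]])}
```

View pics/scene0.png

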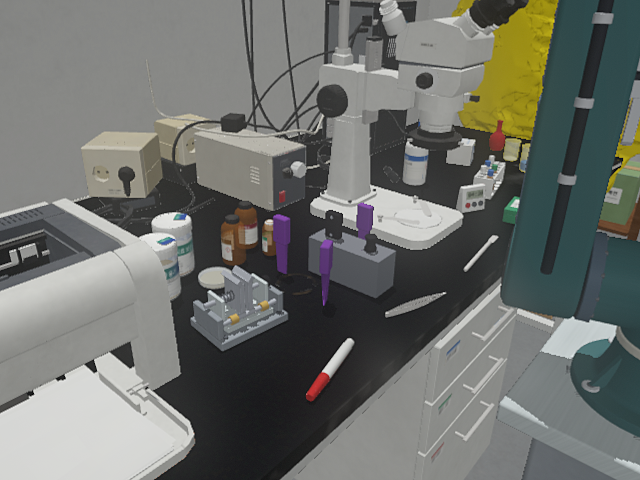

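View pics/top0.png

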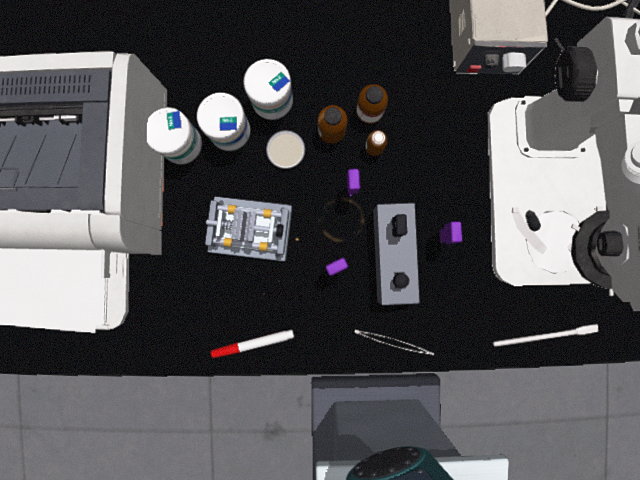

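```bash
cat > h.py <<'E'
import numpy as np,cv2
from cell import r,vision
def world(c,d,uv,z=None):
    uv=np.array(uv,float).reshape(-1,1,2)
    n=cv2.undistortPoints(uv,c['K'],c['D']).reshape(-1,2)
    ray=np.c_[n,np.ones(len(n))]
    T=c['cam_to_world']
    return (ray*np.asarray(d).reshape(-1,1))@T[:3,:3].T+T[:3,3]
def cloud(c,d):
    v,u=np.nonzero(d>0)
    return world(c,d[v,u],np.c_[u,v]),u,v
E
python3 - <<'E'
from h import *
p=cv2.imread('pics/top0.png')
a=cv2.resize(p[140:320,190:480],None,fx=2.7,fy=2.7,interpolation=cv2.INTER_CUBIC);cv2.imwrite('pics/topc.png',a)
p=cv2.imread('pics/scene0.png')
a=cv2.resize(p[190:360,180:410],None,fx=3.4,fy=3.4,interpolation=cv2.INTER_CUBIC);cv2.imwrite('pics/scenec.png',a)
c=vision.calibration('top');d=np.load('pics/top0.npy')
for uv in [(399,222),(399,230),(400,280),(353,180),(336,267),(452,232),(385,254),(405,254),(249,228),(215,228),(285,228),(343,220),(300,300),(268,150),(375,138)]:
    w=world(c,[d[uv[1],uv[0]]],[uv])[0];print(uv,w.round(4))
E
```

```text
(399, 222) [0.5327 0.0324 0.1193]
(399, 230) [0.5213 0.0327 0.1198]
(400, 280) [0.4503 0.0303 0.0997]
(353, 180) [0.5949 0.0957 0.1107]
(336, 267) [0.4709 0.1226 0.1101]
(452, 232) [ 0.5178 -0.0454  0.1097]
(385, 254) [0.4891 0.0476 0.0675]
(405, 254) [0.4885 0.0176 0.0684]
(249, 228) [0.5303 0.2482 0.0895]
(215, 228) [0.5358 0.3091 0.0306]
(285, 228) [0.5325 0.198  0.0466]
(343, 220) [ 0.5475  0.1067 -0.0038]
(300, 300) [ 0.4193  0.1787 -0.003 ]
(268, 150) [0.6614 0.2257 0.0132]
(375, 138) [0.6656 0.0582 0.0677]
```

```bash
python3 - <<'E'
from h import *
c=vision.calibration('top');d=np.load('pics/top0.npy')
P,u,v=cloud(c,d)
m=(u>366)&(u<426)&(v>195)&(v<312)
def rect(Q,name):
    rr=cv2.minAreaRect((Q[:,:2]*1000).astype(np.float32));print(name,len(Q),rr,Q[:,2].mean())
rect(P[m&(P[:,2]>.06)&(P[:,2]<.078)],'stand top')
rect(P[m&(P[:,2]>.108)],'grip')
rect(P[m&(P[:,2]>.09)&(P[:,2]<.108)],'knob')
m=(u>195)&(u<300)&(v>190)&(v<270)
for lo,hi in [(.008,.02),(.008,.1),(.04,.055),(.075,.1),(.085,.1)]:
    rect(P[m&(P[:,2]>lo)&(P[:,2]<hi)],('clamp',lo,hi))
E
```

```text
stand top 3269 ((489.4953308105469, 28.315603256225586), (150.73416137695312, 57.03568649291992), 1.362372636795044) 0.06867410795505428
grip 250 ((529.3839111328125, 29.861690521240234), (15.912433624267578, 30.15110969543457), 88.6421890258789) 0.11774202947118288
knob 212 ((490.24591064453125, 35.37123489379883), (104.39737701416016, 21.515308380126953), 11.077818870544434) 0.09731414112053197
('clamp', 0.008, 0.02) 1293 ((535.6251220703125, 257.8836364746094), (125.41456604003906, 90.51673889160156), 82.08267211914062) 0.01268894723861066
('clamp', 0.008, 0.1) 4525 ((535.6251220703125, 257.8836364746094), (125.41456604003906, 90.51673889160156), 82.08267211914062) 0.03853418901741758
('clamp', 0.04, 0.055) 660 ((535.7496948242188, 258.13006591796875), (121.94390106201172, 70.56790924072266), 82.07269287109375) 0.046326631015334054
('clamp', 0.075, 0.1) 548 ((535.5643310546875, 257.676025390625), (31.738849639892578, 44.00785446166992), 82.46566009521484) 0.08607170039160027
('clamp', 0.085, 0.1) 372 ((535.5009765625, 257.4620361328125), (31.297948837280273, 43.93843460083008), 82.46566009521484) 0.08776499408320233
```

View pics/topc.png

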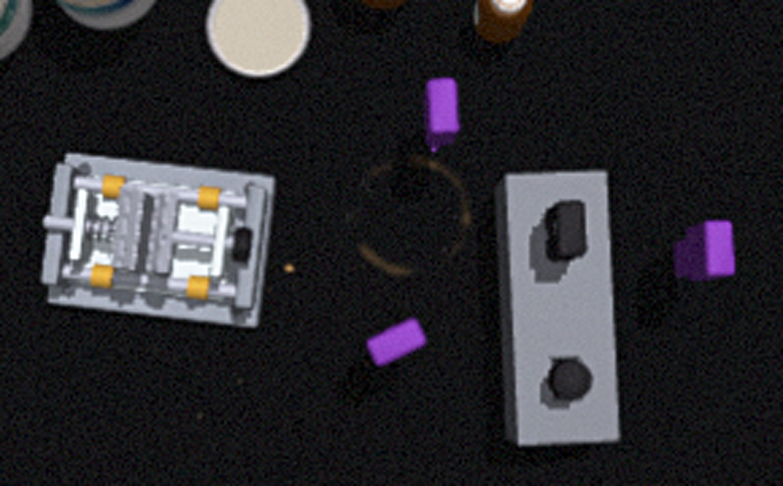

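View pics/scenec.png

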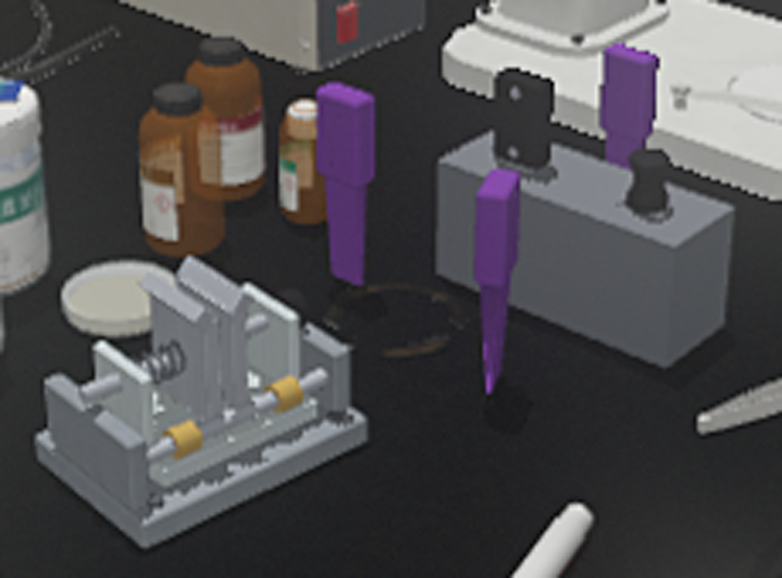

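Candidates for the tapered gauge:
- Black flat grip in the stand's far slot: scene (333,222), top (399,226).
- Black round knob: scene (371,243), top (401,281). This is the plain gauge.
- Purple look-alikes: top (353,180), (336,267) and (452,232).

I'm choosing the black flat grip. The close crops confirm it has flat sides, measuring 30x16 mm with its top at 0.12 m. The clamp's sprung side, with the coil, faces world +y.

```bash
python3 -m handwheel '[{"gripper":5,"offset":[0,6,0],"rotation":[0,0,-2.6]},{"gripper":5,"offset":[0,6,0],"rotation":[0,0,-2.6]},{"gripper":5,"offset":[0,6,0],"rotation":[0,0,-2.6]},{"gripper":5,"offset":[0,6,0],"rotation":[0,0,-2.6]},{"gripper":5,"offset":[1.2,6,0],"rotation":[0,0,-2.6]},{"gripper":5,"offset":[1.2,6,0],"rotation":[0,0,-2.6]},{"gripper":5,"offset":[1.2,6,0],"rotation":[0,0,-2.6]},{"gripper":5,"offset":[1.2,6,0],"rotation":[0,0,-2.8]}]'
```

```text
t: 1.1
ee_pos: [0.2575, -0.0282, 0.2303]
ee_rot: [1.0, 0.012, 0.001, 0.0]
contact_force: [0.8, 0.8, 0.3]
grip_width: 0.535
```

```bash
python3 -m handwheel '[{"gripper":5,"offset":[4.5,2,0.5],"rotation":[0,0,0]},{"gripper":5,"offset":[5,2,0.5],"rotation":[0,0,0]},{"gripper":5,"offset":[5,1,0.5],"rotation":[0,0,0]},{"gripper":5,"offset":[5,0.8,0.5],"rotation":[0,0,0]},{"gripper":5,"offset":[0,0,0],"rotation":[0,0,0]}]'
python3 - <<'E'
from h import *
c=vision.calibration('wrist');print(r.get_state()['ee_pos'],c['cam_to_world'].round(4))
p,d=vision.camera('wrist');cv2.imwrite('pics/w1.png',p);np.save('pics/w1.npy',d)
import pickle;pickle.dump(c,open('pics/w1.pkl','wb'))
E
```

```text
t: 1.72
ee_pos: [0.4546, 0.0285, 0.2483]
ee_rot: [1.0, 0.014, -0.002, -0.0]
contact_force: [-1.2, 0.0, -0.4]
grip_width: 0.526
[0.45462544 0.02854948 0.24832631] [[ 0.0283 -0.965  -0.2608  0.5291]
 [-0.9996 -0.0277 -0.0062  0.0302]
 [-0.0013  0.2609 -0.9654  0.4027]
 [ 0.      0.      0.      1.    ]]
```

View pics/w1.png

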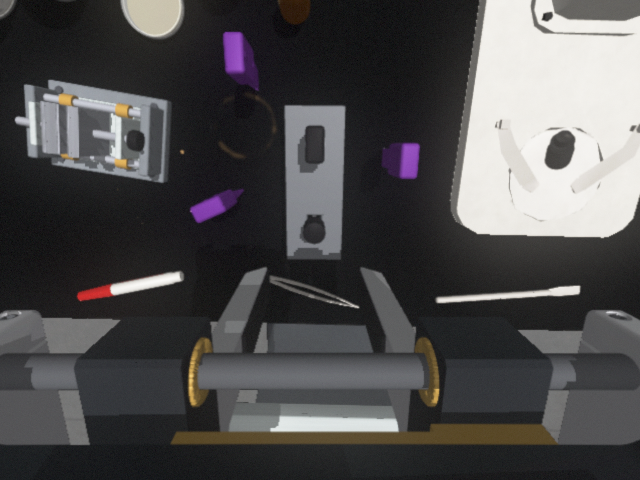

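The wrist view shows the flat grip at (315,145), the knob at (314,228) and the clamp at about (97,130).

```bash
python3 - <<'E'
from h import *
import pickle;c=pickle.load(open('pics/w1.pkl','rb'));d=np.load('pics/w1.npy')
P,u,v=cloud(c,d)
def rect(Q,name):
    print(name,len(Q),cv2.minAreaRect((Q[:,:2]*1000).astype(np.float32)),np.median(Q[:,2]))
m=(u>276)&(u<352)&(v>95)&(v<265)
rect(P[m&(P[:,2]>.06)&(P[:,2]<.078)],'stand')
rect(P[m&(P[:,2]>.115)],'grip')
m=(u>15)&(u<175)&(v>70)&(v<190)
rect(P[m&(P[:,2]>.085)],'plates')
rect(P[m&(P[:,2]>.075)],'plates')
E
```

```text
stand 7520 ((490.530517578125, 28.373821258544922), (150.3123016357422, 56.121604919433594), 1.3378368616104126) 0.07052004442233353
grip 718 ((530.6028442382812, 29.524749755859375), (29.307758331298828, 15.602505683898926), 2.0723376274108887) 0.12018426144226566
plates 1364 ((537.30078125, 257.9272766113281), (34.66985321044922, 44.49440002441406), 81.2987060546875) 0.08904789908329125
plates 1979 ((537.0781860351562, 257.72991943359375), (34.80020523071289, 44.48634719848633), 82.28387451171875) 0.08768871164808079
```

```bash
python3 -m handwheel '[{"gripper":5,"offset":[4,0.1,0],"rotation":[0,0,0]},{"gripper":5,"offset":[3.5,0,0],"rotation":[0,0,0]},{"gripper":5,"offset":[0,0,-5],"rotation":[0,0,0]},{"gripper":5,"offset":[0,0,-4],"rotation":[0,0,0]},{"gripper":5,"offset":[0,0,-3],"rotation":[0,0,0]},{"gripper":5,"offset":[0,0,-2.4],"rotation":[0,0,0]},{"gripper":5,"offset":[0,0,0],"rotation":[0,0,0]},{"gripper":5,"offset":[0,0,0],"rotation":[0,0,0]}]'
```

```text
t: 2.78
ee_pos: [0.528, 0.0287, 0.1081]
ee_rot: [1.0, 0.013, 0.001, 0.0]
contact_force: [-0.5, 0.4, -0.0]
grip_width: 0.53
```

```bash
python3 -m handwheel '[{"gripper":5,"offset":[0.1,0.1,-0.3],"rotation":[0,0,0]},{"gripper":5,"offset":[0,0,0],"rotation":[0,0,0]},{"gripper":0.5,"offset":[0,0,0],"rotation":[0,0,0]},{"gripper":0.5,"offset":[0,0,0],"rotation":[0,0,0]},{"gripper":0.5,"offset":[0,0,0],"rotation":[0,0,0]},{"gripper":0.5,"offset":[0,0,0],"rotation":[0,0,0]},{"gripper":0.5,"offset":[0,0,0],"rotation":[0,0,0]}]' 25
```

```text
t: 3.65
ee_pos: [0.5289, 0.0299, 0.1035]
ee_rot: [1.0, 0.013, -0.0, 0.0]
contact_force: [0.8, 0.3, -0.0]
grip_width: 0.169
```

```bash
python3 -m handwheel '[{"gripper":0.5,"offset":[0,0,1],"rotation":[0,0,0]},{"gripper":0.5,"offset":[0,0,2],"rotation":[0,0,0]},{"gripper":0.5,"offset":[0,0,2.5],"rotation":[0,0,0]},{"gripper":0.5,"offset":[0,0,2.5],"rotation":[0,0,0]},{"gripper":0.5,"offset":[0,0,2.5],"rotation":[0,0,0]},{"gripper":0.5,"offset":[0,0,2],"rotation":[0,0,0]},{"gripper":0.5,"offset":[0,0,0.5],"rotation":[0,0,0]},{"gripper":0.5,"offset":[0,0,0],"rotation":[0,0,0]},{"gripper":0.5,"offset":[0,0,0],"rotation":[0,0,0]}]'
python3 - <<'E'
from h import *
p,d=vision.camera('scene');cv2.imwrite('pics/s2.png',p);np.save('pics/s2.npy',d)
p,d=vision.camera('wrist');cv2.imwrite('pics/w2.png',p);np.save('pics/w2.npy',d)
s=r.get_state();print(s['ee_pos'],s['contact_force'],s['ft_torque'])
E
```

```text
t: 4.78
ee_pos: [0.5283, 0.03, 0.2323]
ee_rot: [1.0, 0.013, -0.001, -0.0]
contact_force: [0.6, -0.0, -1.9]
grip_width: 0.169
[0.52839416 0.03000828 0.23231843] [-0.38860265 -0.00456346 -1.21948819] [ 0.0024344  -0.00406983 -0.04229601]
```

View pics/s2.png

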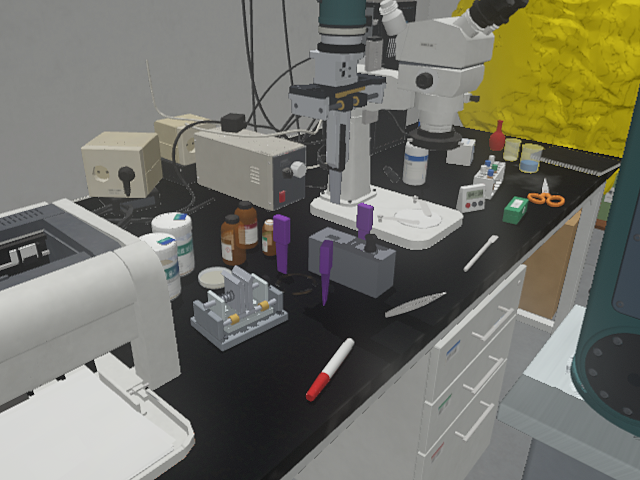

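View pics/w2.png

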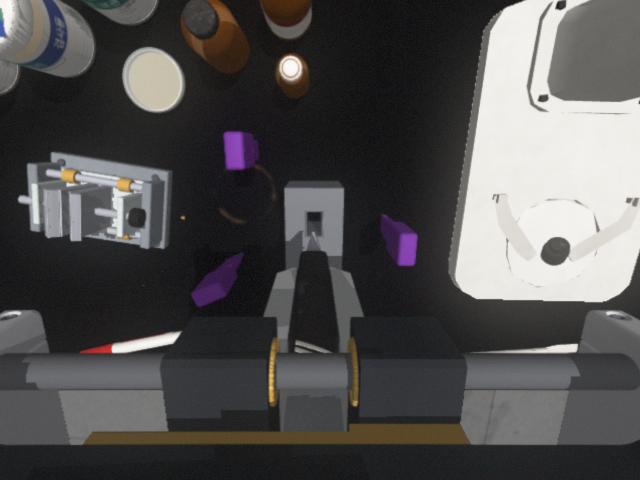

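```bash
python3 - <<'E'
from h import *
c=vision.calibration('top');d=np.load('pics/top0.npy')
P,u,v=cloud(c,d)
m=(P[:,1]>.3)&(P[:,0]>.35)&(P[:,0]<.75)&(P[:,2]>.1)
Q=P[m]
for x in np.arange(.35,.75,.05):
    k=Q[(Q[:,0]>x)&(Q[:,0]<x+.05)]
    if len(k): print(round(x,2),k[:,1].min(),k[k[:,1].argmin(),2],k[:,2].max())
E
python3 -m handwheel '[{"gripper":0.5,"offset":[-0.4,4,0.2],"rotation":[0,0,-1.5]},{"gripper":0.5,"offset":[-1,4.5,0],"rotation":[0,0,-1.5]},{"gripper":0.5,"offset":[-1,4.5,0],"rotation":[0,0,-1.5]},{"gripper":0.5,"offset":[-1,4.5,0],"rotation":[0,0,-1.5]},{"gripper":0.5,"offset":[-1,3.5,0],"rotation":[0,0,-1.5]},{"gripper":0.5,"offset":[-1,1.5,0],"rotation":[0,0,-1.5]},{"gripper":0.5,"offset":[0,0,0],"rotation":[0,0,0]},{"gripper":0.5,"offset":[0,0,0],"rotation":[0,0,0]}]'
python3 - <<'E'
from h import *
import pickle
c=vision.calibration('wrist');s=r.get_state()
p,d=vision.camera('wrist');cv2.imwrite('pics/w3.png',p);np.save('pics/w3.npy',d)
pickle.dump((c,s),open('pics/w3.pkl','wb'));print(s['ee_pos'],s['q'],c['cam_to_world'][:3,3])
E
```

```text
0.45 0.40433558772894207 0.10650931209385583 0.1608360004632302
0.5 0.4023219763471377 0.14464624873666565 0.20089556846363354
0.55 0.3996709686055389 0.11688210399504251 0.20090710490441177
0.6 0.35352696605277883 0.10196338311860498 0.20054108401091308
0.65 0.3000421936419556 0.10192033610497353 0.20121698604851646
0.7 0.30003454810587316 0.10274740416417139 0.20242826219740218
t: 5.88
ee_pos: [0.4751, 0.2543, 0.2352]
ee_rot: [0.998, -0.065, -0.0, 0.0]
contact_force: [-1.0, 0.0, -1.2]
grip_width: 0.169
[0.4750863  0.25434876 0.235154  ] [ 3.86710930e-01  6.20685085e-02  1.38833994e+00 -6.49086714e-04
  1.69179122e+00  2.08801042e+00] [0.54828513 0.24440329 0.38982225]
```

View pics/w3.png

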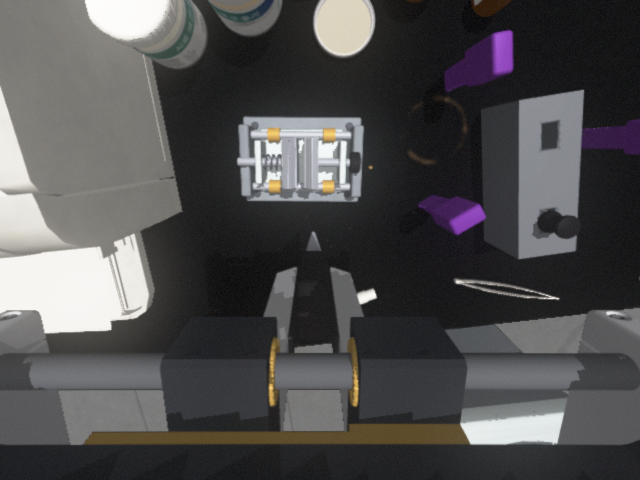

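The clamp is at about (301,160) with the gap between the plates at about (300,163). The coil is at (272,160), on the +y side, and the gauge tip is at (313,234).

```bash
python3 - <<'E'
from h import *
import pickle
c,s=pickle.load(open('pics/w3.pkl','rb'));d=np.load('pics/w3.npy');p=cv2.imread('pics/w3.png')
a=cv2.resize(p[105:245,225:385],None,fx=4.5,fy=4.2,interpolation=cv2.INTER_CUBIC);cv2.imwrite('pics/w3c.png',a)
P,u,v=cloud(c,d)
m=(u>235)&(u<365)&(v>110)&(v<205)
def rect(Q,name):
    print(name,len(Q),cv2.minAreaRect((Q[:,:2]*1000).astype(np.float32)),np.median(Q[:,2]))
rect(P[m&(P[:,2]>.084)],'pl');rect(P[m&(P[:,2]>.006)&(P[:,2]<.06)],'base')
g=cv2.cvtColor(p,cv2.COLOR_BGR2GRAY)
for vv in (145,155,165,175): print(vv,[(x,int(g[vv,x]),round(float(world(c,[d[vv,x]],[(x,vv)])[0][2])*1e3)) for x in range(276,324,1)])
# projected tip assuming grip centre 
E
```

```text
pl 1376 ((536.7523193359375, 257.9062194824219), (32.43927001953125, 43.44934844970703), 82.56595611572266) 0.08882380243066595
base 7553 ((536.9817504882812, 257.91986083984375), (125.88871765136719, 89.93270874023438), 82.55831146240234) 0.027406308195333517
145 [(276, 244, 27), (277, 243, 26), (278, 244, 27), (279, 245, 27), (280, 237, 27), (281, 202, 27), (282, 169, 88), (283, 168, 88), (284, 169, 87), (285, 167, 90), (286, 166, 89), (287, 169, 92), (288, 170, 92), (289, 171, 92), (290, 171, 90), (291, 167, 89), (292, 168, 88), (293, 168, 88), (294, 180, 86), (295, 188, 85), (296, 152, 83), (297, 106, 70), (298, 128, 49), (299, 205, 27), (300, 243, 28), (301, 241, 26), (302, 214, 25), (303, 159, 29), (304, 170, 84), (305, 177, 83), (306, 155, 86), (307, 152, 86), (308, 151, 88), (309, 154, 89), (310, 159, 90), (311, 186, 92), (312, 209, 91), (313, 188, 90), (314, 185, 90), (315, 186, 90), (316, 183, 89), (317, 185, 89), (318, 219, 88), (319, 244, 27), (320, 246, 27), (321, 245, 27), (322, 243, 26), (323, 244, 26)]
155 [(276, 228, 25), (277, 177, 27), (278, 114, 60), (279, 91, 59)
[... 1551 characters left out ...]
0, 211, 27), (281, 164, 27), (282, 165, 87), (283, 164, 86), (284, 167, 90), (285, 168, 90), (286, 171, 90), (287, 187, 91), (288, 195, 92), (289, 172, 92), (290, 169, 91), (291, 165, 88), (292, 165, 87), (293, 165, 86), (294, 178, 85), (295, 199, 84), (296, 184, 83), (297, 115, 72), (298, 110, 53), (299, 131, 28), (300, 146, 26), (301, 148, 25), (302, 147, 27), (303, 152, 27), (304, 168, 83), (305, 178, 83), (306, 153, 84), (307, 149, 87), (308, 150, 88), (309, 152, 90), (310, 154, 90), (311, 173, 90), (312, 194, 92), (313, 181, 91), (314, 181, 90), (315, 181, 89), (316, 179, 88), (317, 194, 88), (318, 226, 88), (319, 244, 28), (320, 245, 28), (321, 245, 27), (322, 245, 27), (323, 245, 27)]
```

View pics/w3c.png

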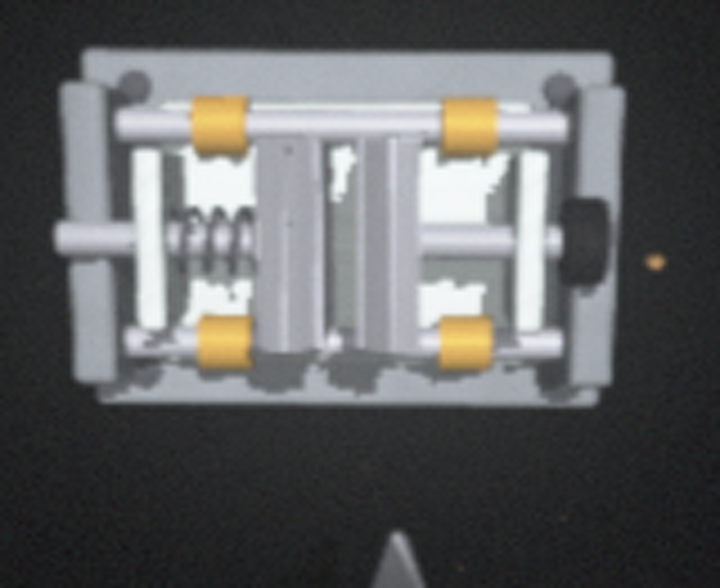

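```bash
python3 - <<'E'
from h import *
import pickle
c,s=pickle.load(open('pics/w3.pkl','rb'));T=c['cam_to_world'];print(c['K'][0,0],s['ee_pos'])
def atz(uv,z):
    a=world(c,[1.0],[uv])[0];o=T[:3,3];return o+(a-o)*(z-o[2])/(a[2]-o[2])
v=160
for n,u,z in [('L',296.9,.083),('R',303.6,.083),('pL',288.2,.091),('pR',311.8,.091)]: print(n,atz((u,v),z).round(4))
y=np.deg2rad(-7.45);ey=np.array([-np.sin(y),np.cos(y)])
print('gap',ey@(atz((296.9,v),.083)-atz((303.6,v),.083))[:2],'peaks',ey@(atz((288.2,v),.091)-atz((311.8,v),.091))[:2])
# tip: apex pixel
print('tip seen',atz((313.3,234),s['ee_pos'][2]-.006-.087+.003))
E
```

```text
335.29293346069903 [0.4750863  0.25434876 0.235154  ]
L [0.54   0.2601 0.083 ]
R [0.5392 0.2542 0.083 ]
pL [0.5412 0.2672 0.091 ]
pR [0.5386 0.2469 0.091 ]
gap 0.0059759771753790224 peaks 0.02050072759170053
tip seen [0.48632105 0.25242688 0.145154  ]
```

```bash
python3 -m handwheel '[{"gripper":0.5,"offset":[2.5,0.2,0],"rotation":[0,0,0]},{"gripper":0.5,"offset":[2.6,0.2,0],"rotation":[0,0,0]},{"gripper":0.5,"offset":[1,0,0],"rotation":[0,0,0]},{"gripper":0.5,"offset":[0,0,-2],"rotation":[0,0,0]},{"gripper":0.5,"offset":[0,0,-1.5],"rotation":[0,0,0]},{"gripper":0.5,"offset":[0,0,0],"rotation":[0,0,0]},{"gripper":0.5,"offset":[0,0,0],"rotation":[0,0,0]},{"gripper":0.5,"offset":[0,0,0],"rotation":[0,0,0]}]'
python3 - <<'E'
from h import *
for n in ('scene','top'):
    p,d=vision.camera(n);cv2.imwrite(f'pics/{n}4.png',p);np.save(f'pics/{n}4.npy',d)
    b=p[200:350,170:310] if n=='scene' else p[180:280,190:310]
    cv2.imwrite(f'pics/{n}4c.png',cv2.resize(b,None,fx=5 if n=='top' else 3.9,fy=5 if n=='top' else 3.9,interpolation=cv2.INTER_CUBIC))
for i in range(4):
    vision.camera('top');s=r.get_state();print(s['ee_pos'],s['contact_force'],s['ft_torque'])
E
```

```text
t: 6.92
ee_pos: [0.5362, 0.2592, 0.2016]
ee_rot: [0.998, -0.065, 0.001, -0.0]
contact_force: [0.0, -0.1, -0.4]
grip_width: 0.168
[0.53608722 0.2591361  0.20125662] [ 0.16885382  1.13121395 -0.96242634] [0.00687045 0.01974731 0.01568092]
[0.53601986 0.25910709 0.20106807] [-0.1034183   0.00321588 -0.65583861] [ 0.05648048  0.02773099 -0.00709857]
[0.53598262 0.25908483 0.20093088] [-1.17824012  0.64954922 -1.34256524] [0.11413829 0.06615076 0.00481447]
[0.53593845 0.25904641 0.20075842] [ 0.20534265 -0.61865286 -0.89408259] [ 0.01415781 -0.03178892  0.04624074]
```

View pics/scene4c.png

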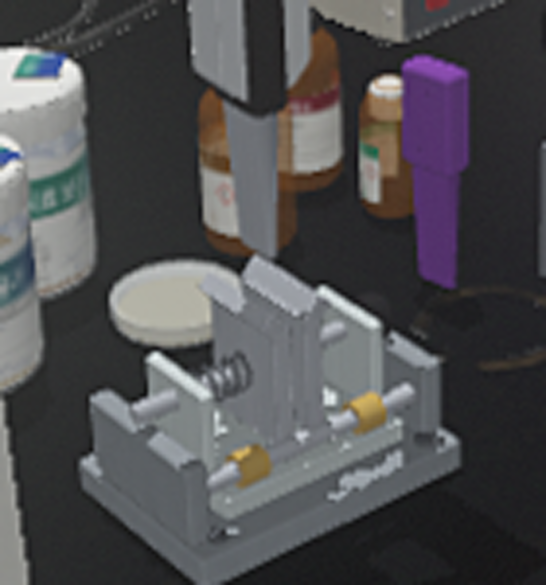

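```bash
cat > f.py <<'E'
from h import *
F=[];Q=[];Z=[]
for i in range(16):
    vision.camera('top');s=r.get_state();F.append(s['contact_force']);Q.append(s['ft_torque']);Z.append(s['ee_pos'])
print(s['t'],'F',np.mean(F,0).round(2),'se',(np.std(F,0)/4).round(2),'pos',Z[-1].round(4),'tip z',round(Z[-1][2]-.0955,4),'grip',s['grip_width'])
E
python3 -m handwheel '[{"gripper":0.5,"offset":[0,-0.1,-1],"rotation":[0,0,0]},{"gripper":0.5,"offset":[0,0,-1],"rotation":[0,0,0]},{"gripper":0.5,"offset":[0,0,-0.8],"rotation":[0,0,0]},{"gripper":0.5,"offset":[0,0,0],"rotation":[0,0,0]},{"gripper":0.5,"offset":[0,0,0],"rotation":[0,0,0]}]'
python3 f.py
python3 - <<'E'
from h import *
p,d=vision.camera('scene');cv2.imwrite('pics/s5.png',p)
cv2.imwrite('pics/s5c.png',cv2.resize(p[200:350,170:310],None,fx=3.9,fy=3.9,interpolation=cv2.INTER_CUBIC))
E
```

```text
t: 7.85
ee_pos: [0.536, 0.258, 0.1726]
ee_rot: [0.998, -0.065, 0.0, -0.0]
contact_force: [0.5, 0.1, 0.3]
grip_width: 0.168
8.65 F [ 0.13  0.05 -1.1 ] se [0.11 0.15 0.11] pos [0.5359 0.258  0.1725] tip z 0.077 grip 0.16809345149754773
```

View pics/s5c.png

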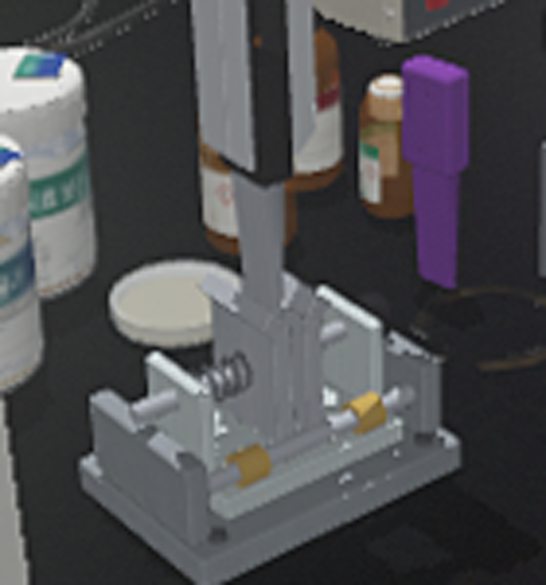

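The tip is now between the plates with no contact reaction; Fz is about -1.1 N, which is the gauge's weight. Next I go down in small steps and average the force at each.

```bash
python3 -m handwheel '[{"gripper":0.5,"offset":[0,0,-0.5],"rotation":[0,0,0]},{"gripper":0.5,"offset":[0,0,-0.5],"rotation":[0,0,0]},{"gripper":0.5,"offset":[0,0,0],"rotation":[0,0,0]},{"gripper":0.5,"offset":[0,0,0],"rotation":[0,0,0]}]'
python3 f.py
python3 -m handwheel '[{"gripper":0.5,"offset":[0,0,-0.3],"rotation":[0,0,0]},{"gripper":0.5,"offset":[0,0,-0.2],"rotation":[0,0,0]},{"gripper":0.5,"offset":[0,0,0],"rotation":[0,0,0]},{"gripper":0.5,"offset":[0,0,0],"rotation":[0,0,0]}]'
python3 f.py
```

```text
t: 9.2
ee_pos: [0.5359, 0.258, 0.1624]
ee_rot: [0.998, -0.065, -0.0, 0.0]
contact_force: [0.6, 0.0, -1.8]
grip_width: 0.169
10.0 F [ 0.05  0.   -0.9 ] se [0.08 0.15 0.12] pos [0.5359 0.258  0.1625] tip z 0.067 grip 0.16821945614814673
t: 10.5
ee_pos: [0.5359, 0.258, 0.1575]
ee_rot: [0.998, -0.065, -0.0, 0.0]
contact_force: [-1.0, -0.5, -0.5]
grip_width: 0.172
11.3 F [-0.11 -0.14 -0.95] se [0.14 0.1  0.13] pos [0.5359 0.258  0.1575] tip z 0.062 grip 0.1683829009452437
```

```bash
cat >> f.py <<'E'
import sys
ims=[]
for n in ('scene','wrist'):
    p,d=vision.camera(n);cv2.imwrite(f'pics/{n}_{sys.argv[1]}.png',p)
E
python3 -m handwheel '[{"gripper":0.5,"offset":[0,0,-0.2],"rotation":[0,0,0]},{"gripper":0.5,"offset":[0,0,0],"rotation":[0,0,0]},{"gripper":0.5,"offset":[0,0,0],"rotation":[0,0,0]}]'
python3 f.py a
python3 -m handwheel '[{"gripper":0.5,"offset":[0,0,-0.2],"rotation":[0,0,0]},{"gripper":0.5,"offset":[0,0,0],"rotation":[0,0,0]},{"gripper":0.5,"offset":[0,0,0],"rotation":[0,0,0]}]'
python3 f.py b
```

```text
t: 11.68
ee_pos: [0.5358, 0.258, 0.1554]
ee_rot: [0.998, -0.065, -0.0, 0.0]
contact_force: [-0.5, 0.4, -0.7]
grip_width: 0.17
12.475 F [ 0.19 -0.   -0.88] se [0.05 0.07 0.12] pos [0.5359 0.258  0.1555] tip z 0.06 grip 0.16761532889314207
t: 12.95
ee_pos: [0.5358, 0.258, 0.1534]
ee_rot: [0.998, -0.065, -0.0, 0.0]
contact_force: [0.1, 0.3, -1.2]
grip_width: 0.174
13.75 F [-0.15  0.07 -0.92] se [0.1  0.1  0.12] pos [0.5359 0.258  0.1535] tip z 0.058 grip 0.16755080018164886
```

View pics/wrist_b.png

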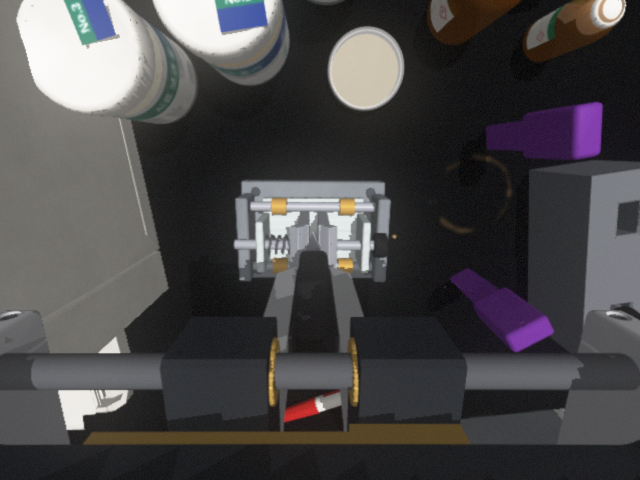

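```bash

python3 -m handwheel '[{"gripper":0.5,"offset":[0,0,-0.2],"rotation":[0,0,0]},{"gripper":0.5,"offset":[0,0,0],"rotation":[0,0,0]},{"gripper":0.5,"offset":[0,0,0],"rotation":[0,0,0]}]'|grep -v ee_
python3 f.py c
python3 -m handwheel '[{"gripper":0.5,"offset":[0,0,-0.2],"rotation":[0,0,0]},{"gripper":0.5,"offset":[0,0,0],"rotation":[0,0,0]},{"gripper":0.5,"offset":[0,0,0],"rotation":[0,0,0]}]'|grep -v ee_
python3 f.py d
```

```text
t: 14.22
contact_force: [-0.3, -0.2, 0.0]
grip_width: 0.171
15.025 F [ 0.13  0.08 -0.88] se [0.13 0.13 0.11] pos [0.5359 0.258  0.1515] tip z 0.056 grip 0.16802059861025898
t: 15.5
contact_force: [0.1, -0.4, -0.6]
grip_width: 0.171
16.3 F [ 1.03 -0.26 -0.29] se [0.14 0.12 0.14] pos [0.536  0.258  0.1496] tip z 0.0541 grip 0.16810305638280915
```

```bash

python3 -m handwheel '[{"gripper":0.5,"offset":[0,0,-0.2],"rotation":[0,0,0]},{"gripper":0.5,"offset":[0,0,0],"rotation":[0,0,0]},{"gripper":0.5,"offset":[0,0,0],"rotation":[0,0,0]}]'|grep -v ee_
python3 f.py e
python3 -m handwheel '[{"gripper":0.5,"offset":[0,0,-0.2],"rotation":[0,0,0]},{"gripper":0.5,"offset":[0,0,0],"rotation":[0,0,0]},{"gripper":0.5,"offset":[0,0,0],"rotation":[0,0,0]}]'|grep -v ee_
python3 f.py f
python3 - <<'E'
import cv2,numpy as np
rows=[]
for k in 'abcdef':
    p=cv2.imread(f'pics/wrist_{k}.png')[175:285,230:400];rows.append(cv2.resize(p,None,fx=1.5,fy=1.5))
cv2.imwrite('pics/m1.png',np.vstack([np.hstack(rows[:3]),np.hstack(rows[3:])]))
E
```

```text
t: 16.77
contact_force: [-0.7, 0.4, 1.5]
grip_width: 0.17
17.575 F [-0.23  0.1   1.92] se [0.17 0.12 0.14] pos [0.5358 0.258  0.1475] tip z 0.052 grip 0.16797510701877505
t: 18.05
contact_force: [1.2, 0.1, 1.7]
grip_width: 0.169
18.85 F [ 1.1  -0.14 -0.15] se [0.15 0.11 0.24] pos [0.5359 0.2579 0.1453] tip z 0.0498 grip 0.16919018452323004
```

View pics/m1.png

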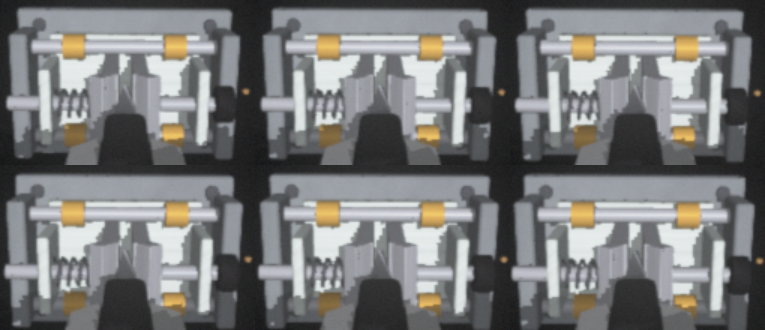

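```bash

python3 -m handwheel '[{"gripper":0.5,"offset":[0,0,-0.3],"rotation":[0,0,0]},{"gripper":0.5,"offset":[0,0,0],"rotation":[0,0,0]},{"gripper":0.5,"offset":[0,0,0],"rotation":[0,0,0]}]'|grep -v ee_
python3 f.py g
python3 - <<'E'
import cv2,numpy as np
a,g=[cv2.resize(cv2.imread(f'pics/wrist_{k}.png')[205:265,250:385],None,fx=5.9,fy=4.9,interpolation=cv2.INTER_CUBIC) for k in 'ag']
cv2.imwrite('pics/m2.png',np.vstack([a,g]))
E
```

```text
t: 19.32
contact_force: [0.5, 0.2, 1.7]
grip_width: 0.165
20.125 F [-0.13  0.24  3.13] se [0.13 0.13 0.14] pos [0.5359 0.258  0.1425] tip z 0.047 grip 0.17017707009574626
```

View pics/m2.png

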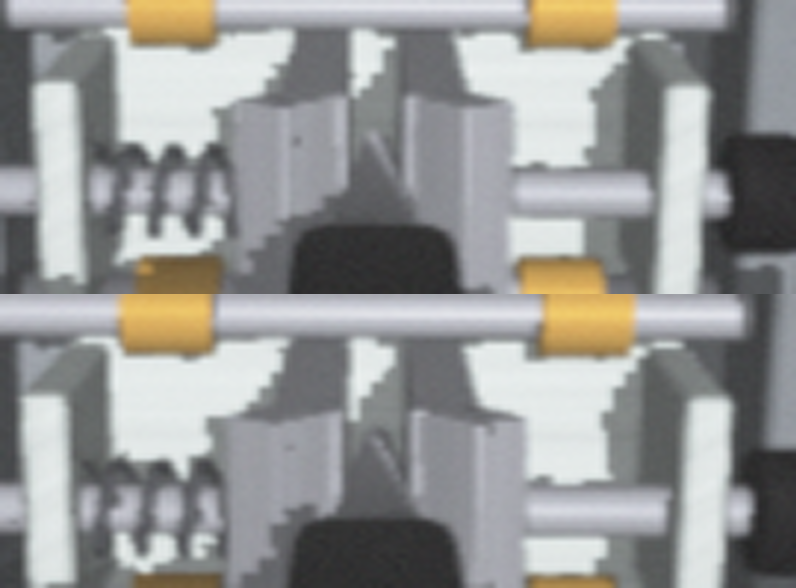

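```bash
cat > e.py <<'E'
import cv2,numpy as np,sys
zs=dict(a=.1555,b=.1535,c=.1515,d=.1496,e=.1475,f=.1453,g=.1425)
for a in sys.argv[1:]:
    k,z=a.split('=');zs[k]=float(z)
def edge(pr,lo,hi,sgn):
    g=np.gradient(cv2.GaussianBlur(pr.reshape(1,-1),(0,0),1).ravel())*sgn
    i=lo+np.argmax(g[lo:hi]);q=g[i-1:i+2];return i+.5*(q[0]-q[2])/(q[0]-2*q[1]+q[2])
for k,z in zs.items():
    p=cv2.cvtColor(cv2.imread(f'pics/wrist_{k}.png'),cv2.COLOR_BGR2GRAY).astype(np.float32)
    sc=z+.1547-.091
    # rows just below far edge of plates; follow point on plate: far edge row
    col=cv2.GaussianBlur(p[:,296:300].mean(1).reshape(1,-1),(0,0),.8).ravel()
    f=215+np.argmax(np.gradient(col)[215:240]);
    pr=p[f+3:f+8].mean(0)
    L=edge(pr,284,296,-1)if 0 else None
    # inner flare/wall edges: sprung bright->dark ~308-311, locked dark->bright ~317-322
    a=edge(pr,303,313,-1);b=edge(pr,313,324,1)
    # crest lines
    def crest(lo,hi):
        return edge(pr,lo,hi,1)
    cl=crest(294,302);cr=edge(pr,324,332,1)
    mm=(z+.1547-.083)/335.3*1e3;m2=sc/335.3*1e3
    print(k,z,f,'inner',round(a,2),round(b,2),'gap mm',round((b-a)*mm,2),'crest',round(cl,2),round(cr,2),'mm',round((cr-cl)*m2,2))
E
python3 e.py
```

```text
a 0.1555 226 inner 308.28 317.94 gap mm 6.55 crest 296.31 327.79 mm 20.58
b 0.1535 227 inner 308.17 318.04 gap mm 6.63 crest 296.32 327.87 mm 20.44
c 0.1515 228 inner 308.31 317.98 gap mm 6.44 crest 296.42 328.78 mm 20.77
d 0.1496 228 inner 308.3 318.16 gap mm 6.51 crest 296.43 328.8 mm 20.59
e 0.1475 229 inner 308.47 318.66 gap mm 6.66 crest 295.2 328.76 mm 21.14
f 0.1453 230 inner 307.78 318.86 gap mm 7.17 crest 295.12 329.57 mm 21.47
g 0.1425 231 inner 307.49 318.93 gap mm 7.31 crest 294.85 329.8 mm 21.49
```

The plates had opened about 0.8–0.9 mm in the wrist images, and the force onset (tip about 0.0545 m) gives 1.0 mm. Another 4 to 4.5 mm of depth should centre it near 1.5 mm.

```bash

python3 -m handwheel '[{"gripper":0.5,"offset":[0,0,-0.2],"rotation":[0,0,0]},{"gripper":0.5,"offset":[0,0,-0.2],"rotation":[0,0,0]},{"gripper":0.5,"offset":[0,0,0],"rotation":[0,0,0]},{"gripper":0.5,"offset":[0,0,0],"rotation":[0,0,0]}]'|grep -v ee_
python3 f.py h
python3 e.py h=$(python3 -c "from cell import r;print(r.get_state()['ee_pos'][2])")|tail -1
cat > m.py <<'E'
import cv2,numpy as np
cv2.imwrite('pics/m3.png',np.vstack([cv2.resize(cv2.imread(f'pics/wrist_{k}.png')[205:265,250:385],None,fx=5.9,fy=4.9,interpolation=cv2.INTER_CUBIC) for k in 'ah']))
E
python3 m.py
```

```text
t: 20.72
contact_force: [0.4, 1.1, 2.1]
grip_width: 0.165
21.525 F [ 1.67 -0.15  0.29] se [0.12 0.12 0.21] pos [0.5359 0.2579 0.1383] tip z 0.0428 grip 0.16943226656129964
h 0.13825856914940282 232 inner 307.12 319.81 gap mm 7.94 crest 294.34 330.79 mm 21.96
```

View pics/m3.png

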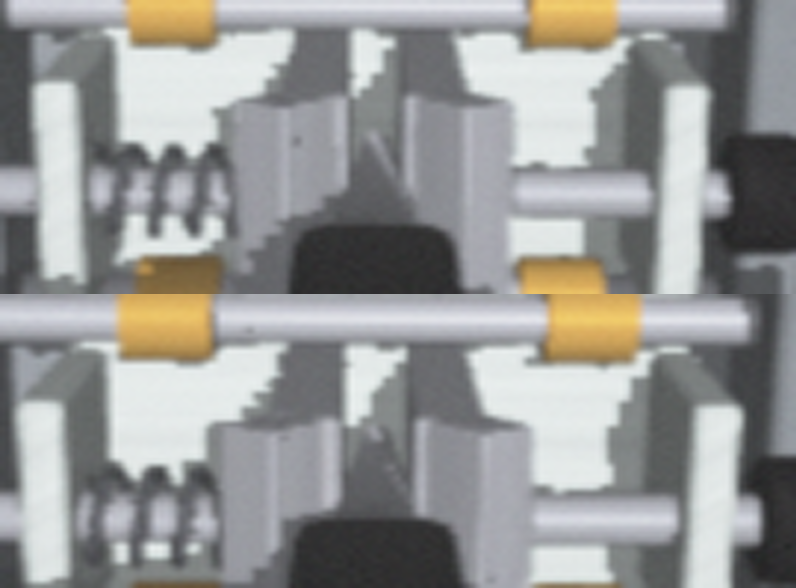

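View pics/scene_h.png

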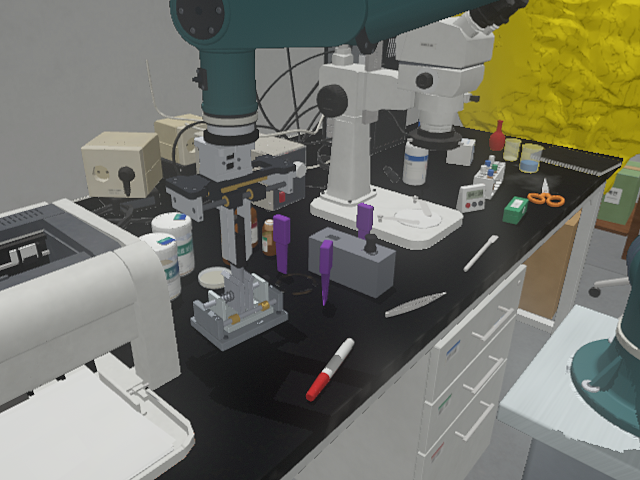

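```bash

python3 -m handwheel '[{"gripper":0.5,"offset":[0,0,0],"rotation":[0,0,0]},{"gripper":0.5,"offset":[0,0,0],"rotation":[0,0,0]},{"gripper":0.5,"offset":[0,0,0],"rotation":[0,0,0]},{"gripper":0.5,"offset":[0,0,0],"rotation":[0,0,0]}]'|grep -v ee_r
python3 f.py i
python3 e.py i=$(python3 -c "from cell import r;print(r.get_state()['ee_pos'][2])")|tail -1
```

```text
t: 22.12
ee_pos: [0.5359, 0.2579, 0.1383]
contact_force: [2.7, 0.8, -2.0]
grip_width: 0.171
22.925 F [ 3.2  -0.21 -2.96] se [0.13 0.09 0.14] pos [0.5358 0.258  0.1384] tip z 0.0429 grip 0.16829277530882727
i 0.1384162881329415 232 inner 307.31 319.8 gap mm 7.83 crest 294.38 330.78 mm 21.94
```

```bash
python3 f.py j; python3 e.py j=$(python3 -c "from cell import r;print(r.get_state()['ee_pos'][2])")|tail -1
python3 -c "
from cell import r
s=r.get_state();print(s['t'],abs(s['joint_velocities']).max(),s['ee_pos']);print(r.close_job())"
```

```text
23.825 F [ 2.74 -0.24 -3.38] se [0.12 0.13 0.07] pos [0.5358 0.258  0.1384] tip z 0.0429 grip 0.16948074614747402
j 0.13839989334777048 232 inner 307.31 319.8 gap mm 7.82 crest 294.43 330.8 mm 21.92
23.925 0.0016550272383141211 [0.53578934 0.25798151 0.13839989]
the job is handed in; nothing more can be done
None
```

I took the tapered gauge out of the stand and pushed it upright, tip first, into the clamp gap. I handed the job in at about 24 s, still gripping it at 25 N. The round-knob gauge and the purple look-alikes were left where they were.

**Depth:** The last checks put the sprung plate about 1.3–1.55 mm back, against the 1–2 mm asked. Widening measured in the wrist images gave about 1.3 mm. Depth past first contact (tip from about 54.5 mm down to 43 mm above the worktop) gave about 1.5 mm. The two methods differ by about 0.2 mm, but both are inside the band.

**Steadiness:** The position held steady at hand-in, with the grip opening unchanged. The vertical force drifted from about +0.3 N to -3.4 N and about 3 N appeared along x, so the blade was stuck by friction while the arm settled. The tool moved only about 0.1 mm during that time.

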